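# Set the hot plate to standby and lift the square heat sink off it with the spring tongs

### The arm

A 6-joint arm with a two-finger parallel gripper is mounted at the origin on a cart in front of the work surface, level with it; the furniture and walls round the work are solid. World frame = base frame: x ahead of the robot, y to its left, z up, the work surface at z = 0. Lengths are in m, angles in rad, forces in N, time in s.
With the tool pointing down it reaches from about 0.25 to 0.725 m from the base axis. Payload 4 kg.
Tool frame: the origin (TCP) lies midway between the tips of the shut fingers; the grasp point (between the pads) lies 19 mm behind it; z points along the fingers, y is the line along which they close (so a half turn about z gives the same grasp; the last joint's range is limited). The gripper opens to 85 mm and grips with 20 to 120 N. Pads are 22 mm wide; open, the fingers measure 114 mm over their backs; the gripper's body (76 mm by 85 mm) begins 54 mm behind the grasp point. The pads swing forward as they close: fully open they stand 13 mm farther back than shut.
Start: joints at [-1.25, 0.241, 0.005, 1.335, 0, 1.571], TCP at [0.158, -0.474, 0.231] pointing down, gripper open.
Joint ranges: [-2.72, 2.72], [-1.05, 1.87], [-1.09, 1.28], [-1.99, 2.15], [-1.42, 1.44], [-3.14, 3.14]. Speed limits (rad/s): [2.79, 2.79, 3.14, 3.14, 3.14, 3.14].

### API

Orientations are given as a unit quaternion [x, y, z, w].
In Python, from workcell import get_obs, camera, job_done, silhouettes gives the robot as it stands. The module is installed in compiled form; this text tells all that it offers.
- The arm moves only by the tool drive_tool, never from a script. Its argument "increments" is a list of rows, each a list of 3 entries, a list of its own where there are three numbers: the shift along the world's x, y, z in mm, then the turn, a rotation vector about the world's x, y, z in degrees, then the opening, from 0 (shut) to 1 (fully open). A call has 1 to 8 rows; each row shifts and turns the commanded pose from where the row before left it; what a row does not reach is not made up. A row lasts 1/12 s, in which the tool goes at most 41.7 mm and 7.16 degrees, less where a joint would pass 70% of its speed; a pose out of reach is approached as far as the arm can. A call is refused whole if a number of a shift passes 41.7 or a number of a turn 7.16, either way. A call with a gripper value outside its range is refused whole. The fingers move at their own pace and stop on an object; the grip force is fixed at half the most. Time passes only in rows, so rows that do not move let the fingers close. It gives the time, the measured TCP pose, the force, the opening and the grip force at its end, in the units of the state.
- get_obs(): the state, without advancing time (a new reading comes with each control period).
- camera(name): name is "side" or "top"; returns a dict with "image" (480x640x3 uint8, red, green, blue), "K" (3x3 intrinsics, pixels), "view" (4x4, takes a point from world to camera coordinates). Camera axes: x right, y down, z forward; pixel columns grow to the right and rows downward; lengths in m; the calibration is good to about 2 mm. A picture is of the moment at which its call begins. There is no depth.
- job_done(): hands the job in; it is judged then, once.
Trained networks look in a picture, given as the dict that the camera call returned (one of the last four; its "shot" number tells which), for a name from the list of things; names that differ only in an ending like _2 or _b are one class to them, and where a whole thing is asked for, a point or a joint stands for the part that bears it (a point fixed in the world has none). Each returns a list of dicts, best first, with "conf" (0 to 1); they miss things now and then, are a little off and sometimes report something else, mostly with a low value. They report only what shows in the picture. A call takes as long as a camera call. They do not tell look-alikes from the thing itself.
- silhouettes(query, picture): "region" (480x640 bool, what is visible of it) and "bbox" ([left, top, right, bottom] in pixels, round what is visible of it).
The state is a dict: "clock": time; "joint_pos": joint angles; "joint_vel": joint speeds; "tau": joint torques, N m; "eef_pos": TCP position; "tool_rot": TCP orientation; "ft_force": force on the tool from outside, world axes, zero at the start; "ft_torque": the same for the moment, N m; "grip_width": finger opening in m; "grasp_force": force on a finger pad.
Only numpy, scipy, OpenCV 4.12 (cv2) and the standard library are available. Lean on these libraries where they do the work, as an engineer would, in place of code of your own. Each camera call takes 0.05 s, during which the arm holds its last target. There are 200 camera calls.

### The job

Turn the hot plate's dial back to its standby mark (the long tick with a dot) and let go of it, then take the spring tongs by their black sleeves, close their jaws on the small square heat sink and lift it so that it is held level about 10 cm above the heating plate, where I can look at its underside. Finish while still holding it there in the tongs: do not put it down. The plate and what lies on it are too hot for the gripper, so touch neither with it, leave the long heat sink on the plate and do not disturb the loose things round the work.

Things in the scene. Friction and masses are not known exactly. Their poses are not given: they have to be found in the camera images.
- hotplate: Fixed rework hot plate: grey housing 180 (x) x 270 (y) x 46 mm high. Origin under its centre, on the table; its x axis points away from the front (where vents and rocker switch are), y to its left, z up. The dark console with the dial takes its right third (top 46 mm above the table, dial axis at y = -88 mm), the heating plate the rest.
- heating_plate: Flat aluminium heating plate on the left of the hot plate, 170 (x) x 174 (y) mm, fixed. Origin at the centre of its top face, which is 54 mm above the table and 8 mm above the console; axes as those of the hot plate.
- dial (a joint): Thermostat dial on the console, vertical axis: angle in rad, positive clockwise seen from above, 0 when the pointer points along the hot plate's +x (away from the front); stops at -2.62 and 2.62. The scale has a tick every 0.524 rad (30 degrees); the standby mark is at -1.047. It begins between -0.35 and 0.4, turns with light friction (0.04 N m) and stays where it is left.
- dial_top (a point): Centre of the dial's top face, on its axis, 86 mm above the table. The dial is a black disc 47 mm across, 7 mm high, with an upright bar to grip on it: 40 mm long, 14 mm wide, from 7 mm to 39 mm above the dial's underside (the underside is 47 mm above the table). x axis along the bar towards the pointer end.
- dial_pointer (a point): Top of the pointer end of the dial's bar (a white line marks this half), 20 mm from the axis.
- standby_mark (a point): Middle of the standby mark on the console: a white tick 9 mm long with a dot beyond it, 32 mm from the dial's axis; the other ten ticks are 5 mm long and have no dot.
- tongs: Loose spring tongs lying flat, 235 mm long with the rear eye, 24 mm high, 120 g: right arm with the rear rivet; the left arm is hinged there. Origin on the underside, on the centre line, 100 mm ahead of the rivet, at the middle of the sleeves and near the centre of mass; x to the jaws, y to the left arm, z up. At rest they are 61 mm wide over the sleeves and the jaws stand 53 mm apart.
- tongs_arm (a joint): Hinge of the tongs: 0 at rest (open), grows as they are squeezed, 0.12 with the jaws 30 mm apart (sleeves then 49 mm over their outer faces and parallel), 0.26 with the jaws shut. A spring pushes them open with 9 N at the sleeves at rest, 12.5 N with the jaws 30 mm apart.
- jaw_right (a point): Centre of the right jaw's inner face (pad 26 mm long along x, 20 mm high), 12 mm above the tongs' underside and 94 mm ahead of the sleeves' middle.
- jaw_left (a point): The same point of the left jaw.
- grip_right (a point): Centre of the outer face of the right sleeve, 12 mm above the tongs' underside: where a finger pad belongs. The sleeves are black, 76 mm long (along x), 24 mm high, 8.5 mm thick; hold the tongs across both.
- grip_left (a point): The same point of the left sleeve.
- heatsink: Small square heat sink of bare aluminium with upright fins, 30 x 30 mm and 28 mm high, about 30 g, loose on the heating plate. Origin at the centre of its underside; x along the fins, z up. Its four sides can be gripped alike by the tongs.
- long_heatsink: The other heat sink on the plate, 56 (x) x 22 (y) mm and 12 mm high, same metal, loose; to be left there. Origin at the centre of its underside. It lies left or right of the square one, 74 mm or more away.
- board: Loose circuit board left of the hot plate, 75 x 105 x 22 mm, origin at the centre of its underside; not to be disturbed.
- case_fan: Loose black case fan with a yellow hub, 40 x 40 x 15 mm, in front of the hot plate; origin at the centre of its underside; not to be disturbed.
- fine_tweezers: Loose steel tweezers, 14 x 128 x 9 mm, in front of the hot plate; origin at the centre of their underside, long axis y; not to be disturbed.
Things that resemble listed ones, but are neither listed nor needed, are in the scene too. Of the things shaped like the heatsink, the aluminium one is meant.

How it is judged:
By the outcome, as a careful person would: the job done as asked, in the order asked, and still so for the second after the job is handed in, while the arm keeps its last pose, push and grip.
It also fails if it takes over 48 s, if anything falls off the work surface, if the arm or the gripper's body presses on something with over 40 N, if the wrist force passes 120 N, or if a joint passes its speed limit or range.

## Working session

There is one attempt and no reset: what is moved stays moved. The work goes in short steps, Python scripts to look and compute and a tool call to move; the robot and the scene stay as the last step left them, time stands still between calls to the robot, and variables do not carry over. Pictures are saved under pics/ and viewed, at most 10 in all, crops included, and the job is handed in when it is done.

Besides the shell and the picture viewer there is one more tool, called after "Request:" by a JSON object that holds its "api" and its "payload". drive_tool: Moves the arm, as the interface text tells. Its arguments: {"type":"object","properties":{"increments":{"type":"array"}},"required":["increments"]}

```bash
mkdir -p pics
cat > h.py <<'E'
import numpy as np, cv2
from workcell import get_obs, camera, job_done, silhouettes
def ray(c,uv,z):
    "world point at height z on the pixel's ray"
    V=np.array(c["view"]);R=V[:3,:3];o=-R.T@V[:3,3]
    d=R.T@np.linalg.inv(c["K"])@np.array([uv[0],uv[1],1.])
    return o+d*(z-o[2])/d[2]
def proj(c,P):
    V=np.array(c["view"]);p=np.array(c["K"])@(V[:3,:3]@np.array(P)+V[:3,3]);return p[:2]/p[2]
def save(c,n,crop=None,s=1):
    im=cv2.cvtColor(c["image"],cv2.COLOR_RGB2BGR)
    if crop: l,t,r,b=crop; im=im[t:b,l:r]
    cv2.imwrite("pics/"+n,cv2.resize(im,None,fx=s,fy=s,interpolation=cv2.INTER_CUBIC))
E
python3 - <<'E'
from h import *
t=camera("top");s=camera("side")
save(t,"top0.png");save(s,"side0.png")
for n,c in(("top",t),("side",s)):
    V=c["view"];print(n,"cam at",np.round(-V[:3,:3].T@V[:3,3],3),np.round(V[:3,:3],2).tolist(),c["K"][0,0])
for q in["hotplate","heating_plate","dial","tongs","heatsink","long_heatsink","board","case_fan","fine_tweezers"]:
    for n,c in(("top",t),("side",s)):
        for d in silhouettes(q,c):
            if d["conf"]<.2: continue
            m=d["region"].astype(np.uint8);r=cv2.minAreaRect(cv2.findNonZero(m))
            print(q,n,round(d["conf"],2),np.round(d["bbox"]),np.round(r[0],1),np.round(r[1],1),round(r[2],1))
E
```

```text
top cam at [ 0.406 -0.102  1.222] [[-0.03, -1.0, -0.0], [-1.0, 0.03, -0.06], [0.06, 0.0, -1.0]] 559.0917745280157
side cam at [0.286 0.673 0.635] [[-0.97, -0.25, 0.01], [-0.15, 0.55, -0.82], [0.2, -0.8, -0.57]] 453.99772232716793
hotplate top 0.88 [217. 150. 358. 260.] [287.7 204.9] [ 86.6 129.2] 78.2
hotplate side 0.56 [226. 231. 329. 330.] [277.  279.2] [ 98.1 103.2] 5.0
heating_plate top 0.76 [220. 158. 314. 260.] [265.3 208.6] [81.7 84.2] 77.8
heating_plate top 0.58 [313. 183. 341. 207.] [327.5 194.5] [21.2 21.2] 45.0
heating_plate top 0.53 [436. 199. 477. 308.] [462.7 257.1] [107.   32.3] 75.6
heating_plate side 0.69 [226. 252. 321. 316.] [275.1 284.1] [93.5 61.5] 3.3
heating_plate side 0.6 [327. 189. 416. 213.] [369.2 203.6] [83.8 20. ] 3.7
dial top 0.93 [315. 183. 341. 205.] [327.5 194.5] [21.2 21.2] 45.0
dial top 0.64 [157. 243. 208. 282.] [181.3 262.2] [34.1 48.3] 77.7
dial side 0.96 [277. 228. 298. 250.] [287. 239.] [22. 20.] 90.0
tongs top 0.71 [437. 202. 477. 302.] [460.6 254.2] [99.1 31. ] 76.8
tongs side 0.8 [328. 192. 410. 212.] [368.6 203. ] [79.  17.8] 1.4
heatsink t
[... 364 characters left out ...]
401. 260. 419. 274.] [407.5 265.5] [17. 17.] 90.0
heatsink side 0.57 [286. 254. 298. 272.] [289.  262.5] [17. 14.] 90.0
heatsink side 0.56 [378. 233. 392. 249.] [385.5 240. ] [16. 17.] 90.0
heatsink side 0.35 [275. 228. 298. 251.] [287.5 239. ] [20. 19.] 90.0
long_heatsink top 0.56 [240. 199. 249. 226.] [242.5 212. ] [26. 11.] 90.0
long_heatsink side 0.87 [258. 284. 287. 302.] [273.5 294. ] [30.9 12.7] 9.5
board top 0.75 [157. 244. 208. 283.] [181.3 262.3] [34.1 49. ] 77.5
case_fan side 0.82 [355. 338. 384. 363.] [366.1 347.8] [24.1 21.9] 26.6
fine_tweezers top 0.61 [216. 150. 355. 256.] [287.5 205.3] [ 86.8 128. ] 77.4
fine_tweezers side 0.62 [326. 195. 410. 212.] [368. 203.] [18. 80.] 90.0
```

View pics/top0.png

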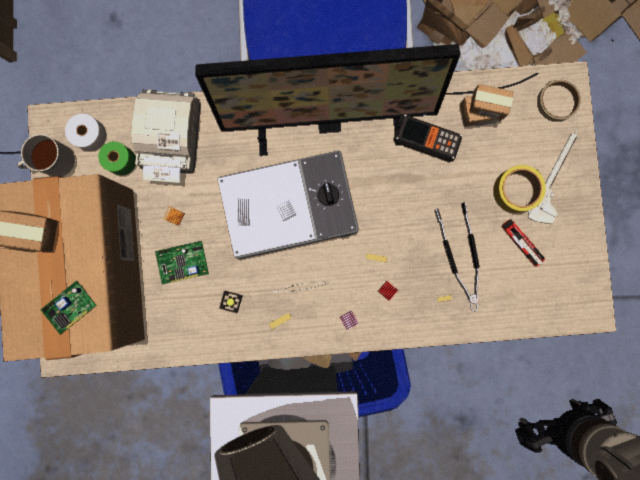

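View pics/side0.png

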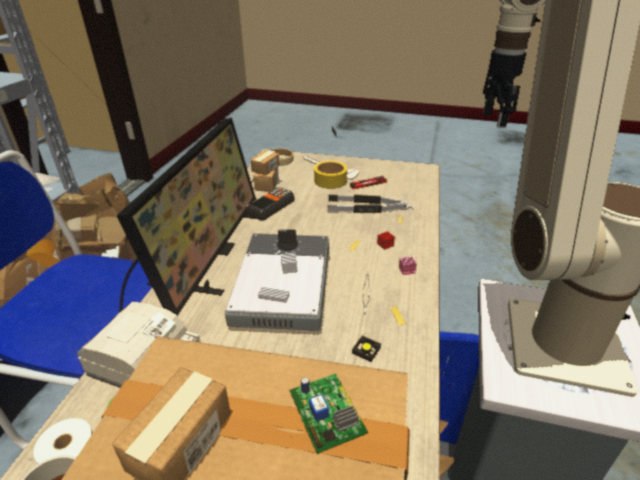

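The top view shows the hot plate at (288,205) with its dial at (328,194), and the open tongs at (460,255) with jaws at (438,210)/(463,205) and rivet at (473,300). There are four heatsink-like things: orange (174,216), red (387,290), pink (348,320) and grey on the plate (287,210). The grey one fits, being bare aluminium and on the heating plate. I'll confirm with an enlarged crop.

Run:
```python
from h import *
t=camera("top");s=camera("side")
save(t,"topc.png",(215,145,365,260),5)
save(t,"tongs.png",(425,190,490,315),4.7)
save(s,"sidec.png",(220,180,420,330),4)
np.savez("cams.npz",tK=t["K"],tv=t["view"],sK=s["K"],sv=s["view"])
def P(c,uv,z): return np.round(ray(c,uv,z)*1000,1)
print("heat_sink top",P(t,(287,210.5),.082),"dial",P(t,(328,194),.086),"rivet",P(t,(473,300),.012),"jaws",P(t,(438.5,211),.012),P(t,(463.5,206),.012))
```

```text
heat_sink top [540.3 -24.5  82. ] dial [ 571.5 -109.4   86. ] rivet [ 344.2 -416.    12. ] jaws [ 538.7 -349.    12. ] [ 548.2 -403.8   12. ]
```

View pics/topc.png

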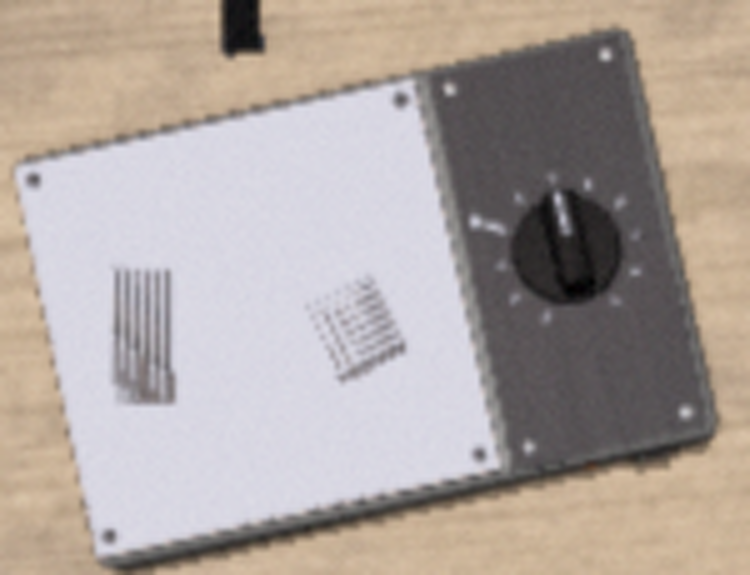

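View pics/tongs.png

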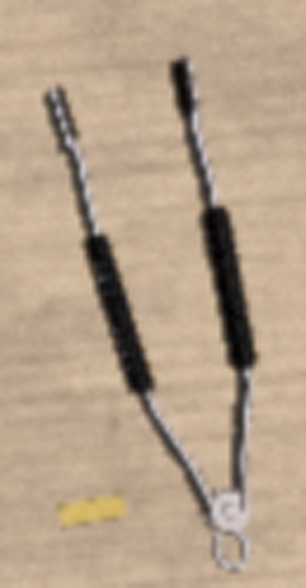

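View pics/sidec.png

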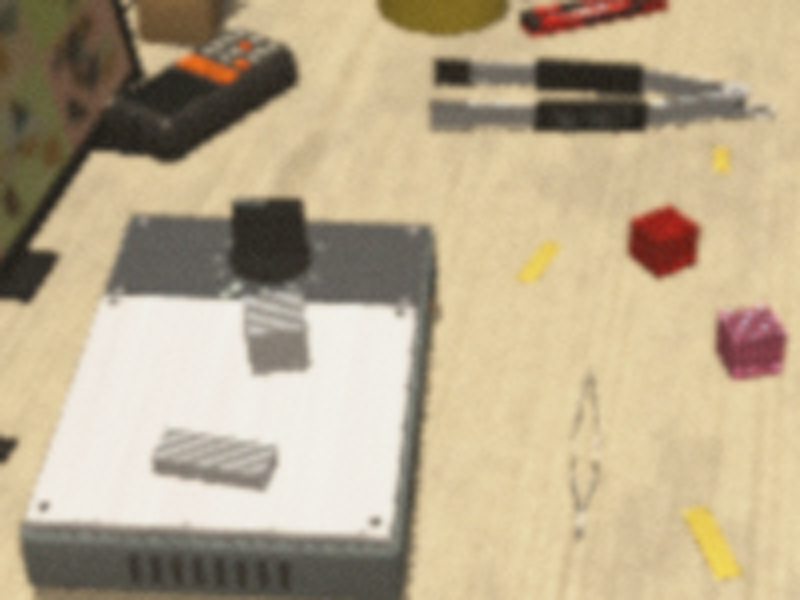

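The crop confirms the small square grey finned aluminium block on the plate at topc (355,330), with the long one at (145,335). The standby mark (long tick with a dot) is at (488,226) in the crop and the dial's pointer faces up, slightly left. Next I compute the poses.

Run:
```python
from h import *
from scipy.spatial.transform import Rotation as R
f=np.load("cams.npz");t=dict(K=f["tK"],view=f["tv"]);s=dict(K=f["sK"],view=f["sv"])
T=lambda u,v,z:ray(t,(215+(u+.5)/5-.5,145+(v+.5)/5-.5),z)*1000
G=lambda u,v,z:ray(t,(425+u/4.7-.4,190+v/4.7-.4),z)*1000
S=lambda u,v,z:ray(s,(220+u/4-.4,180+v/4-.4),z)*1000
deg=lambda d:round(np.degrees(np.arctan2(d[1],d[0])),1)
p=[T(*q,.054) for q in((33,180),(401,99),(479,454),(109,537))]
print("plate centre",np.mean(p,0).round(1),"x-axis",deg(p[0]-p[3]),deg(p[1]-p[2]),"y-axis",deg(p[0]-p[1])-90,deg(p[3]-p[2])-90)
c=[T(*q,.046) for q in((450,89),(606,55),(685,412),(529,447))]
print("console",np.mean(c,0).round(1),deg(c[0]-c[3]),deg(c[1]-c[2]),deg(c[0]-c[1])-90)
print("dial disc",T(567,246,.054).round(1),"bar",T(553,194,.086).round(1),T(569,292,.086).round(1),"white",deg(T(556,194,.086)-T(568,234,.086)),"bar dir",deg(T(559,192,.086)-T(580,292,.086)),"standby",T(488,226,.046).round(1))
for nm,pts in dict(sinkT=[T(305,298,.082),T(370,278,.082),T(405,346,.082),T(342,380,.076)],sinkSbot=[S(253,375,.054),S(309,368,.054)],sinkStop=[S(247,335,.082),S(307,327,.082),S(298,290,.082),S(248,297,.082)],longT=[T(115,268,.066),T(170,268,.066),T(172,403,.06),T(117,403,.06)]).items():
    print(nm,[q.round(0)[:2].tolist() for q in pts],"mean",np.mean(pts,0).round(1),deg(pts[1]-pts[0]))
g=dict(rivet=G(230,510,.012),Ls=(G(95,238,.012)+G(142,390,.012))/2,Rs=(G(215,208,.012)+G(243,368,.012))/2,Lj=G(60,115,.012),Rj=G(182,85,.012))
g["riv_side"]=S(738,92,.020);g["LsS"]=S(590,104,.024);g["RsS"]=S(588,66,.024)
for k,v in g.items(): print(k,v.round(1))
m=(g["Ls"]+g["Rs"])/2; print("mid",m.round(1),"yaw",deg(m-g["rivet"]),deg((g["Lj"]+g["Rj"])/2-g["rivet"]),deg(g["Ls"]-g["Rs"])-90,np.linalg.norm(m-g["rivet"]),np.linalg.norm(g["Ls"]-g["Rs"]))
o=get_obs();print(R.from_quat(o["tool_rot"]).as_matrix().round(3).tolist(),o["eef_pos"],o["grip_width"],o["clock"])
```

```text
plate centre [550.1  22.   54. ] x-axis 11.0 10.9 y-axis 11.0 11.200000000000003
console [ 576.  -109.8   46. ] 10.9 10.8 10.900000000000006
dial disc [ 576.6 -109.6   54. ] bar [ 593.5 -104.3   86. ] [ 553.  -109.7   86. ] white 15.1 bar dir 10.3 standby [587.2 -76.4  46. ]
sinkT [[554.0, -1.0], [561.0, -28.0], [533.0, -42.0], [520.0, -15.0]] mean [542.2 -21.8  80.5] -74.3
sinkSbot [[549.0, 1.0], [523.0, -11.0]] mean [536.1  -4.8  54. ] -153.9
sinkStop [[549.0, 5.0], [523.0, -9.0], [536.0, -38.0], [559.0, -25.0]] mean [541.9 -16.8  82. ] -152.8
longT [[571.0, 79.0], [570.0, 56.0], [514.0, 57.0], [515.0, 80.0]] mean [542.4  67.8  63. ] -91.5
rivet [ 348.2 -417.4   12. ]
Ls [ 439.4 -369.8   12. ]
Rs [ 450.1 -421.1   12. ]
Lj [ 532.1 -346.3   12. ]
Rj [ 544.5 -403.3   12. ]
riv_side [ 347.2 -407.    20. ]
LsS [ 439.8 -359.    24. ]
RsS [ 450.3 -409.    24. ]
mid [ 444.8 -395.4   12. ] yaw 12.8 12.6 11.700000000000003 99.00031208577505 52.42938307379231
[[0.949, 0.315, -0.0], [0.315, -0.949, -0.0], [-0.0, 0.0, -1.0]] [ 0.15766831 -0.47450279  0.23129676] 0.08541854645355647 1.1
```

Request:
{"api": "drive_tool", "payload": {"increments": [[[29, 26, -3], [0, 0, 0], 0.5], [[29, 26, -3], [0, 0, 0], 0.5], [[29, 26, -3], [0, 0, 0], 0.5], [[29, 26, -3], [0, 0, 0], 0.5], [[29, 26, -3], [0, 0, 0], 0.5], [[29, 26, -3], [0, 0, 0], 0.5], [[29, 26, -3], [0, 0, 0], 0.5], [[29, 26, -3], [0, 0, 0], 0.5]]}}

```text
clock: 1.77
eef_pos: [0.3909, -0.265, 0.2074]
tool_rot: [0.987, 0.16, 0.0, 0.0]
ft_force: [0.4, -0.6, 0.4]
grip_width: 0.043
grasp_force: 0.0
```

Request:
{"api": "drive_tool", "payload": {"increments": [[[29, 26, -3], [0, 0, -2], 0.5], [[29, 26, -3], [0, 0, -2], 0.5], [[29, 26, -3], [0, 0, -2], 0.5], [[29, 26, -3], [0, 0, 0], 0.5], [[29, 26, -3], [0, 0, 0], 0.5], [[29, 26, -3], [0, 0, 0], 0.5], [[0, 0, 0], [0, 0, 0], 0.5]]}}

```text
clock: 2.35
eef_pos: [0.568, -0.1055, 0.1878]
tool_rot: [0.994, 0.111, 0.001, -0.001]
ft_force: [-0.2, -1.0, -0.4]
grip_width: 0.0428
grasp_force: 0.0
```

Request:
{"api": "drive_tool", "payload": {"increments": [[[10, 0, -20], [0, 0, 0], 0.5], [[0, 0, -20], [0, 0, 0], 0.5], [[0, 0, 0], [0, 0, 0], 0.5], [[0, 0, 0], [0, 0, 0], 0.5]]}}

```text
clock: 2.68
eef_pos: [0.5723, -0.1104, 0.1481]
tool_rot: [0.994, 0.108, -0.002, -0.001]
ft_force: [-0.4, -0.0, 0.1]
grip_width: 0.0426
grasp_force: 0.0
```

Run:
```python
from h import *
o=get_obs();print(o["eef_pos"],o["joint_vel"].round(3),o["clock"])
```

```text
[ 0.57225688 -0.11042861  0.14813076] [-0.007 -0.032  0.038  0.007  0.     0.001] 2.6833
```

Request:
{"api": "drive_tool", "payload": {"increments": [[[3, 1, -30], [0, 0, 0], 0.5], [[0, 0, -30], [0, 0, 0], 0.5], [[0, 0, -15], [0, 0, 0], 0.5], [[0, 0, -12], [0, 0, 0], 0.5], [[0, 0, 0], [0, 0, 0], 0.5], [[0, 0, 0], [0, 0, 0], 0.1], [[0, 0, 0], [0, 0, 0], 0.0], [[0, 0, 0], [0, 0, 0], 0.0]]}}

```text
clock: 3.35
eef_pos: [0.5776, -0.1083, 0.0647]
tool_rot: [0.994, 0.108, 0.002, -0.001]
ft_force: [-0.1, 5.9, 3.0]
grip_width: 0.0124
grasp_force: 59.9
```

Request:
{"api": "drive_tool", "payload": {"increments": [[[0, 0, 0], [0, 0, 0], 0.0], [[0, 0, 0], [0, 0, 0], 0.0], [[0, 0, 0], [0, 0, 0], 0.0]]}}

```text
clock: 3.6
eef_pos: [0.5776, -0.1083, 0.0647]
tool_rot: [0.994, 0.108, 0.002, -0.001]
ft_force: [-2.1, 4.6, 6.1]
grip_width: 0.0129
grasp_force: 60.2
```

Request:
{"api": "drive_tool", "payload": {"increments": [[[0, 0, 0], [0, 0, 3], 0.0], [[0, 0, 0], [0, 0, 6], 0.0], [[0, 0, 0], [0, 0, 6], 0.0], [[0, 0, 0], [0, 0, 6], 0.0], [[0, 0, 0], [0, 0, 6], 0.0], [[0, 0, 0], [0, 0, 6], 0.0], [[0, 0, 0], [0, 0, 6], 0.0], [[0, 0, 0], [0, 0, 6], 0.0]]}}

```text
clock: 4.27
eef_pos: [0.5768, -0.1071, 0.0647]
tool_rot: [0.876, 0.483, 0.002, -0.002]
ft_force: [-4.3, 6.6, 8.2]
grip_width: 0.0128
grasp_force: 60.6
```

Request:
{"api": "drive_tool", "payload": {"increments": [[[0, 0, 0], [0, 0, 6], 0.0], [[0, 0, 0], [0, 0, 4], 0.0], [[0, 0, 0], [0, 0, 2.5], 0.0], [[0, 0, 0], [0, 0, 1], 0.0], [[0, 0, 0], [0, 0, 0], 0.0], [[0, 0, 0], [0, 0, 0], 0.0]]}}

```text
clock: 4.77
eef_pos: [0.5765, -0.1069, 0.0647]
tool_rot: [0.814, 0.581, 0.002, -0.002]
ft_force: [-4.4, 8.3, 8.6]
grip_width: 0.013
grasp_force: 60.6
```

Request:
{"api": "drive_tool", "payload": {"increments": [[[0, 0, 0], [0, 0, 0], 0.5], [[0, 0, 0], [0, 0, 0], 0.5], [[0, 0, 0], [0, 0, 0], 0.5], [[0, 0, 15], [0, 0, 0], 0.5], [[0, 0, 40], [0, 0, 0], 0.5], [[0, 0, 40], [0, 0, 0], 0.5], [[-10, -20, 30], [0, 0, -5], 0.5], [[-12, -36, 0], [0, 0, -7], 0.6]]}}

```text
clock: 5.43
eef_pos: [0.5597, -0.1649, 0.1956]
tool_rot: [0.871, 0.492, 0.005, 0.005]
ft_force: [1.2, -1.7, 0.7]
grip_width: 0.0511
grasp_force: 0.0
```

Request:
{"api": "drive_tool", "payload": {"increments": [[[-16, -36, 0], [0, 0, -7], 0.7], [[-16, -36, 0], [0, 0, -7], 0.8], [[-16, -36, 0], [0, 0, -7], 1], [[-16, -36, 0], [0, 0, -7], 1], [[-16, -36, 0], [0, 0, -7], 1], [[-16, -36, 0], [0, 0, -7], 1], [[-16, -26, 0], [0, 0, -5], 1], [[0, 0, 0], [0, 0, 0], 1]]}}

```text
clock: 6.1
eef_pos: [0.4392, -0.4134, 0.1873]
tool_rot: [0.995, 0.098, -0.001, 0.002]
ft_force: [1.0, 0.8, 0.4]
grip_width: 0.0854
grasp_force: 0.0
```

Run:
```python
from h import *
t=camera("top");o=get_obs();print(o["eef_pos"],o["tool_rot"],o["grip_width"])
import cv2
a=t["image"][145:260,215:365];b=t["image"][150:320,395:490]
im=np.full((600,800,3),0,np.uint8)
A=cv2.resize(t["image"][165:225,295:365],None,fx=6,fy=6,interpolation=cv2.INTER_CUBIC)
B=cv2.resize(b,None,fx=3.5,fy=3.5,interpolation=cv2.INTER_CUBIC)
im[:A.shape[0],:A.shape[1]]=A;im[:B.shape[0],440:440+B.shape[1]]=B
cv2.imwrite("pics/dial1.png",im[:,:,::-1])
```

```text
[ 0.44061686 -0.41090066  0.18723868] [ 9.94933925e-01  1.00529492e-01 -7.53460293e-05  5.48103563e-04] 0.08578296844279165
```

View pics/dial1.png

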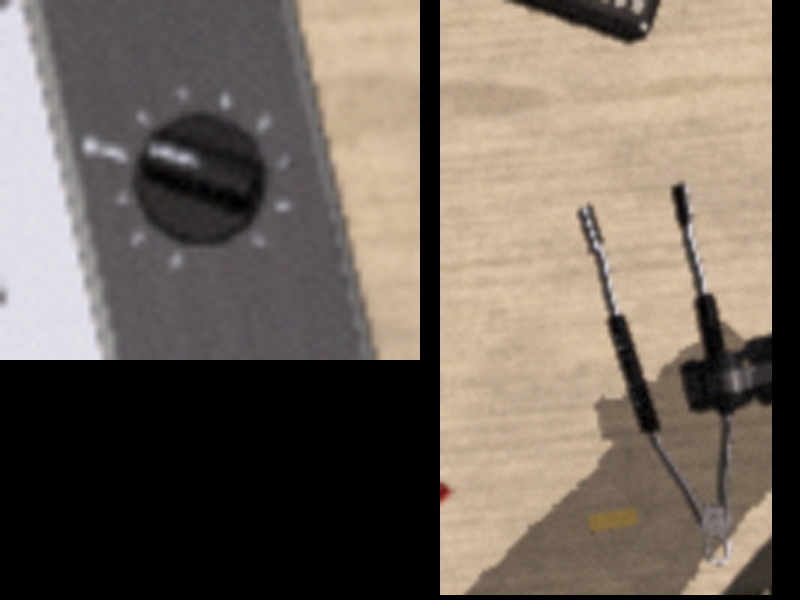

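The dial pointer (150,150) now lines up with the standby tick and dot (90–125,150). The tongs are undisturbed, with sleeves at (635,375) and (710,340). Next I take the tongs.

Request:
{"api": "drive_tool", "payload": {"increments": [[[4, 15, -20], [0, 0, 0.7], 1], [[0, 0, -38], [0, 0, 0], 1], [[0, 0, -38], [0, 0, 0], 1], [[0, 0, -38], [0, 0, 0], 1], [[0, 0, -20], [0, 0, 0], 1], [[0, 0, -10], [0, 0, 0], 1], [[0, 0, 0], [0, 0, 0], 1]]}}

```text
clock: 6.73
eef_pos: [0.4456, -0.3905, 0.0207]
tool_rot: [0.994, 0.11, -0.002, -0.002]
ft_force: [0.6, 0.2, -0.3]
grip_width: 0.0858
grasp_force: 0.0
```

Run:
```python
from h import *
o=get_obs();print(o["eef_pos"],o["tool_rot"].round(4),o["grip_width"],o["clock"])
```

```text
[ 0.44559305 -0.39052915  0.02071466] [ 0.9939  0.1103 -0.0017 -0.0019] 0.08578909666631185 6.7333
```

Request:
{"api": "drive_tool", "payload": {"increments": [[[0, 0, -10], [0, 0, 0], 1], [[0, 0, -9], [0, 0, 0], 1], [[0, 0, 0], [0, 0, 0], 1], [[0, 0, 0], [0, 0, 0], 0.8], [[0, 0, 0], [0, 0, 0], 0.72], [[0, 0, 0], [0, 0, 0], 0.66], [[0, 0, 0], [0, 0, 0], 0.66], [[0, 0, 0], [0, 0, 0], 0.66]]}}

```text
clock: 7.4
eef_pos: [0.4478, -0.3935, 0.0063]
tool_rot: [0.994, 0.11, 0.001, 0.001]
ft_force: [-1.1, 0.2, 4.8]
grip_width: 0.0566
grasp_force: 10.5
```

Request:
{"api": "drive_tool", "payload": {"increments": [[[0, 0, 0], [0, 0, 0], 0.78], [[0, 0, -2], [0, 0, 0], 0.78], [[0, 0, -4], [0, 0, 0], 0.78], [[0, 0, 0], [0, 0, 0], 0.78], [[0, 0, 0], [0, 0, 0], 0.78]]}}

```text
clock: 7.82
eef_pos: [0.4462, -0.3921, -0.0025]
tool_rot: [0.994, 0.11, -0.001, -0.001]
ft_force: [1.1, 0.4, -0.9]
grip_width: 0.0667
grasp_force: 0.0
```

Request:
{"api": "drive_tool", "payload": {"increments": [[[0, 0, 0], [0, 0, 0], 0.72], [[0, 0, 0], [0, 0, 0], 0.68], [[0, 0, 0], [0, 0, 0], 0.66], [[0, 0, 0], [0, 0, 0], 0.66], [[0, 0, 0], [0, 0, 0], 0.66]]}}

```text
clock: 8.23
eef_pos: [0.4472, -0.393, -0.0009]
tool_rot: [0.994, 0.11, 0.001, 0.001]
ft_force: [0.6, 0.0, 5.7]
grip_width: 0.0568
grasp_force: 10.7
```

Request:
{"api": "drive_tool", "payload": {"increments": [[[0, 0, 10], [0, 0, 0], 0.66], [[0, 0, 20], [0, 0, 0], 0.66], [[0, 0, 30], [0, 0, 0], 0.66], [[0, 0, 35], [0, 0, 0], 0.66], [[0, 0, 35], [0, 0, 0], 0.66], [[0, 10, 30], [0, 0, 0], 0.66], [[0, 25, 10], [0, 0, 2], 0.66], [[0, 30, 0], [0, 0, 2], 0.66]]}}

```text
clock: 8.9
eef_pos: [0.4483, -0.3294, 0.1724]
tool_rot: [0.99, 0.144, 0.003, 0.003]
ft_force: [0.9, 0.4, -1.1]
grip_width: 0.0564
grasp_force: 9.6
```

Request:
{"api": "drive_tool", "payload": {"increments": [[[0, 30, 0], [0, 0, 2], 0.66], [[0, 35, 0], [0, 0, 2], 0.66], [[0, 35, 0], [0, 0, 2], 0.66], [[0, 35, 0], [0, 0, 2], 0.66], [[0, 35, 0], [0, 0, 2], 0.66], [[0, 35, 0], [0, 0, 0], 0.66], [[0, 30, 0], [0, 0, 0], 0.66], [[0, 20, 0], [0, 0, 0], 0.66]]}}

```text
clock: 9.57
eef_pos: [0.4455, -0.0698, 0.1682]
tool_rot: [0.973, 0.231, -0.001, -0.001]
ft_force: [-0.5, -0.1, -0.9]
grip_width: 0.0564
grasp_force: 9.6
```

Request:
{"api": "drive_tool", "payload": {"increments": [[[5, 10, 0], [0, 0, 0], 0.66], [[5, 0, 0], [0, 0, 0], 0.66], [[0, 0, 0], [0, 0, 0], 0.66], [[0, 0, 0], [0, 0, 0], 0.66]]}}

```text
clock: 9.9
eef_pos: [0.4571, -0.0634, 0.1682]
tool_rot: [0.973, 0.229, -0.0, 0.0]
ft_force: [0.1, -0.1, -0.6]
grip_width: 0.0569
grasp_force: 9.6
```

Run:
```python
from h import *
t=camera("top");s=camera("side");o=get_obs();print(o["eef_pos"],o["tool_rot"].round(4),o["grip_width"],o["grasp_force"])
A=cv2.resize(t["image"][160:290,230:370],None,fx=4,fy=4,interpolation=cv2.INTER_CUBIC)[:,:400]
A=cv2.resize(t["image"][150:290,230:340],None,fx=4,fy=4,interpolation=cv2.INTER_CUBIC)
B=cv2.resize(s["image"][160:320,250:365],None,fx=3,fy=3,interpolation=cv2.INTER_CUBIC)
im=np.zeros((600,800,3),np.uint8);im[:A.shape[0],:A.shape[1]]=A;im[:B.shape[0],445:445+B.shape[1]]=B
cv2.imwrite("pics/carry.png",im[:,:,::-1])
```

```text
[ 0.45662101 -0.06365732  0.16810831] [ 9.734e-01  2.290e-01 -3.000e-04  1.000e-04] 0.05681418375536317 9.616598958104987
```

View pics/carry.png

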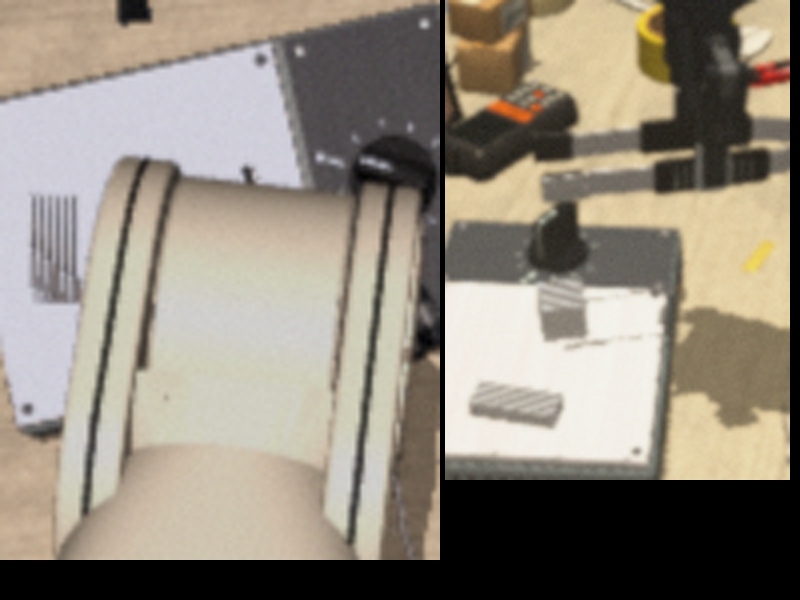

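The tongs hang level from the fingers in the side view, with left jaw tip at composite (543,186) above the sink (563,310). The arm hides them from the top camera. I'll overlay the predicted jaws and sink on the side view.

```bash
cat > ov.py <<'E'
from h import *
def box(x,y,yaw,lx,ly,z0,z1):
    c,s=np.cos(np.radians(yaw)),np.sin(np.radians(yaw))
    return [(x+c*a-s*b,y+s*a+c*b,z) for z in(z0,z1) for a,b in((lx,ly),(-lx,ly),(-lx,-ly),(lx,-ly))]
def draw(im,c,B,off,k,col):
    p=[tuple(np.int32(np.round(((proj(c,np.array(q)/1000)-off+.5)*k-.5)*8))) for q in B]
    for i in range(4):
        for a,b in((i,(i+1)%4),(i+4,(i+1)%4+4),(i,i+4)): cv2.line(im,tuple(map(int,p[a])),tuple(map(int,p[b])),col,1,cv2.LINE_AA,3)
E
python3 - <<'E'
from ov import *
from scipy.optimize import minimize
s=camera("side")
for d in silhouettes("heatsink",s):
    if abs(d["bbox"][0]-284)<10 and d["bbox"][3]>260 and d["bbox"][2]<310: m=d["region"];print(d["conf"],d["bbox"],m.sum());break
def iou(p):
    k=8;h=cv2.convexHull(np.float32([((proj(s,np.array(q)/1000)-[260,230]+.5)*k) for q in box(*p,15,15,54,82)]))
    a=np.zeros((70*k,70*k),np.uint8);cv2.fillConvexPoly(a,np.int32(h),1)
    b=np.kron(m[230:300,260:330],np.ones((k,k)))
    return -(a*b).sum()/np.maximum(a,b).sum()
r=minimize(iou,[541,-19,26.5],method="Nelder-Mead",options=dict(initial_simplex=[[541,-19,26.5],[549,-19,26.5],[541,-11,26.5],[541,-19,34]]));print(r.x.round(1),r.fun)
o=get_obs();e=o["eef_pos"]*1000;yaw=26.5;u=np.array([np.cos(np.radians(yaw)),np.sin(np.radians(yaw))]);n=np.array([-u[1],u[0]])
im=cv2.resize(s["image"][195:285,265:345],None,fx=6.6,fy=6.6,interpolation=cv2.INTER_CUBIC)[:,:,::-1].copy()
draw(im,s,box(541,-19,26.5,15,15,54,82),np.array([265,195]),6.6,(0,0,255))
for sg in(1,-1):
    c=e[:2]+91*u+sg*(22+1.5)*n; draw(im,s,box(*c,yaw,13,1.5,e[2]+3,e[2]+23),np.array([265,195]),6.6,(0,255,0))
cv2.imwrite("pics/ov1.png",im);print(e,im.shape)
E
```

```text
0.79 [282.8, 253.5, 295.1, 274.5] 286
[541.4 -16.6  21.9] -0.8847850055126791
[456.49225997 -63.5134012  168.1203158 ] (594, 528, 3)
```

View pics/ov1.png

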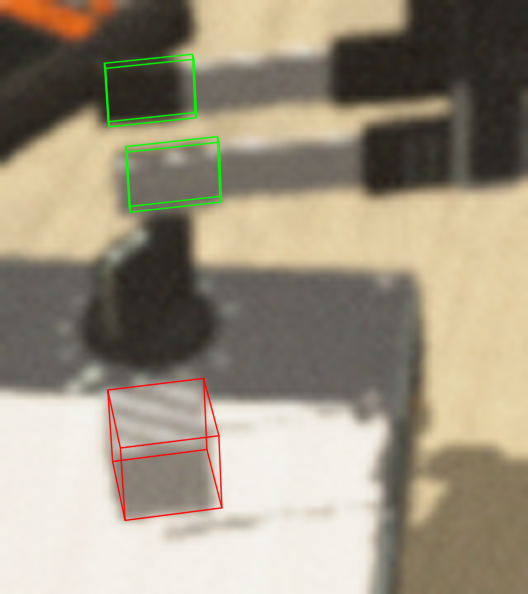

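The predicted jaws (green) match to about 2 mm: the real left jaw is slightly further forward, its edge at x=117 against 127. The sink matches to about 2 mm too. I'll shift slightly, descend to just above the sink, and check again.

Request:
{"api": "drive_tool", "payload": {"increments": [[[1, 3, -15], [0, 0, 0], 0.66], [[0, 0, -25], [0, 0, 0], 0.66], [[0, 0, -20], [0, 0, 0], 0.66], [[0, 0, -10], [0, 0, 0], 0.66], [[0, 0, 0], [0, 0, 0], 0.66], [[0, 0, 0], [0, 0, 0], 0.66]]}}

```text
clock: 10.6
eef_pos: [0.4571, -0.06, 0.098]
tool_rot: [0.973, 0.229, -0.001, -0.0]
ft_force: [0.6, 0.6, -1.0]
grip_width: 0.0567
grasp_force: 9.6
```

Run:
```python
from ov import *
s=camera("side");t=camera("top")
o=get_obs();e=o["eef_pos"]*1000;yaw=26.5;u=np.array([np.cos(np.radians(yaw)),np.sin(np.radians(yaw))]);n=np.array([-u[1],u[0]])
def mk(c,off,k,w,h):
    im=cv2.resize(c["image"][off[1]:off[1]+h,off[0]:off[0]+w],None,fx=k,fy=k,interpolation=cv2.INTER_CUBIC)[:,:,::-1].copy()
    draw(im,c,box(541,-18,25.5,15,15,54,82),np.array(off),k,(0,0,255))
    for sg in(1,-1):
        q=e[:2]+93*u+sg*(22.5+1.5)*n; draw(im,c,box(*q,yaw,13,1.5,e[2]+3,e[2]+23),np.array(off),k,(0,255,0))
    return im
a=mk(s,(262,205),7,62,80);b=mk(t,(265,180),7,45,45)
im=np.zeros((560,760,3),np.uint8);im[:a.shape[0],:a.shape[1]]=a;im[:b.shape[0],440:440+b.shape[1]]=b
cv2.imwrite("pics/ov2.png",im);print(e,o["tool_rot"].round(4),o["ft_force"].round(1))
```

```text
[458.4830056  -59.95123156  99.23941245] [9.733e-01 2.296e-01 8.000e-04 3.000e-04] [ 0.2  0.1 -0.9]
```

View pics/ov2.png

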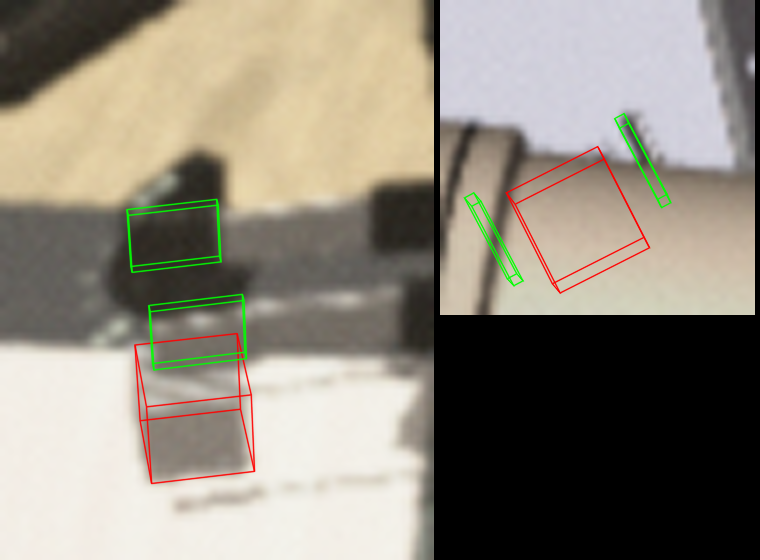

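The overlay shows the jaws straddling the sink with clearance on both sides: green at side (195,235)/(197,330) and top (493,240)/(643,160), against red. I'll descend and close.

Request:
{"api": "drive_tool", "payload": {"increments": [[[0, 0, -10], [0, 0, 0], 0.66], [[0, 0, -12], [0, 0, 0], 0.66], [[0, 0, -10], [0, 0, 0], 0.66], [[0, 0, -7], [0, 0, 0], 0.66], [[0, 0, 0], [0, 0, 0], 0.66], [[0, 0, 0], [0, 0, 0], 0.66]]}}

```text
clock: 11.2
eef_pos: [0.458, -0.0596, 0.0598]
tool_rot: [0.973, 0.23, 0.0, 0.0]
ft_force: [-0.1, 0.1, -0.6]
grip_width: 0.0562
grasp_force: 9.6
```

No contact on the way down. Closing gently.

Request:
{"api": "drive_tool", "payload": {"increments": [[[0, 0, 0], [0, 0, 0], 0.63], [[0, 0, 0], [0, 0, 0], 0.6], [[0, 0, 0], [0, 0, 0], 0.57], [[0, 0, 0], [0, 0, 0], 0.54], [[0, 0, 0], [0, 0, 0], 0.5], [[0, 0, 0], [0, 0, 0], 0.4], [[0, 0, 0], [0, 0, 0], 0.2], [[0, 0, 0], [0, 0, 0], 0.0]]}}

```text
clock: 11.87
eef_pos: [0.4582, -0.0596, 0.0598]
tool_rot: [0.973, 0.23, 0.001, 0.0]
ft_force: [0.5, -0.5, 3.5]
grip_width: 0.0476
grasp_force: 62.5
```

Request:
{"api": "drive_tool", "payload": {"increments": [[[0, 0, 0], [0, 0, 0], 0.0], [[0, 0, 0], [0, 0, 0], 0.0], [[0, 0, 0], [0, 0, 0], 0.0]]}}

```text
clock: 12.12
eef_pos: [0.4582, -0.0596, 0.0596]
tool_rot: [0.973, 0.23, 0.0, 0.0]
ft_force: [-0.7, -0.2, 4.1]
grip_width: 0.0477
grasp_force: 62.5
```

Stopped at 47.7 mm, so the jaws are on the 30 mm block. Lifting 100 mm.

Request:
{"api": "drive_tool", "payload": {"increments": [[[0, 0, 4], [0, 0, 0], 0.0], [[0, 0, 8], [0, 0, 0], 0.0], [[0, 0, 12], [0, 0, 0], 0.0], [[0, 0, 16], [0, 0, 0], 0.0], [[0, 0, 16], [0, 0, 0], 0.0], [[0, 0, 16], [0, 0, 0], 0.0], [[0, 0, 14], [0, 0, 0], 0.0], [[0, 0, 10], [0, 0, 0], 0.0]]}}

```text
clock: 12.78
eef_pos: [0.4574, -0.0594, 0.1566]
tool_rot: [0.973, 0.23, -0.0, -0.0]
ft_force: [0.6, 0.2, -1.1]
grip_width: 0.048
grasp_force: 62.0
```

Request:
{"api": "drive_tool", "payload": {"increments": [[[0, 0, 4], [0, 0, 0], 0.0], [[0, 0, 0], [0, 0, 0], 0.0], [[0, 0, 0], [0, 0, 0], 0.0], [[0, 0, 0], [0, 0, 0], 0.0], [[0, 0, 0], [0, 0, 0], 0.0], [[0, 0, 0], [0, 0, 0], 0.0]]}}

```text
clock: 13.28
eef_pos: [0.4571, -0.0594, 0.1585]
tool_rot: [0.973, 0.23, -0.001, -0.0]
ft_force: [0.1, -0.0, -1.7]
grip_width: 0.0474
grasp_force: 62.0
```

Run:
```python
from ov import *
s=camera("side");t=camera("top")
o=get_obs();e=o["eef_pos"]*1000;print(e,o["tool_rot"].round(4),o["ft_force"].round(1),o["grip_width"])
off=(240,170);k=5
im=cv2.resize(s["image"][170:290,240:350],None,fx=k,fy=k,interpolation=cv2.INTER_CUBIC)[:,:,::-1].copy()
draw(im,s,box(541.7,-18.5,26.5,15,15,154,182),np.array(off),k,(0,0,255))
b=cv2.resize(t["image"][170:225,295:345],None,fx=5,fy=5,interpolation=cv2.INTER_CUBIC)[:,:,::-1]
out=np.zeros((600,800,3),np.uint8);out[:,:550]=im;out[:275,550:]=b
cv2.imwrite("pics/final.png",out)
```

```text
[457.33367241 -59.45962922 158.80517977] [ 9.732e-01  2.299e-01 -5.000e-04 -2.000e-04] [ 0.   0.3 -0.7] 0.04776812907962792
```

View pics/final.png

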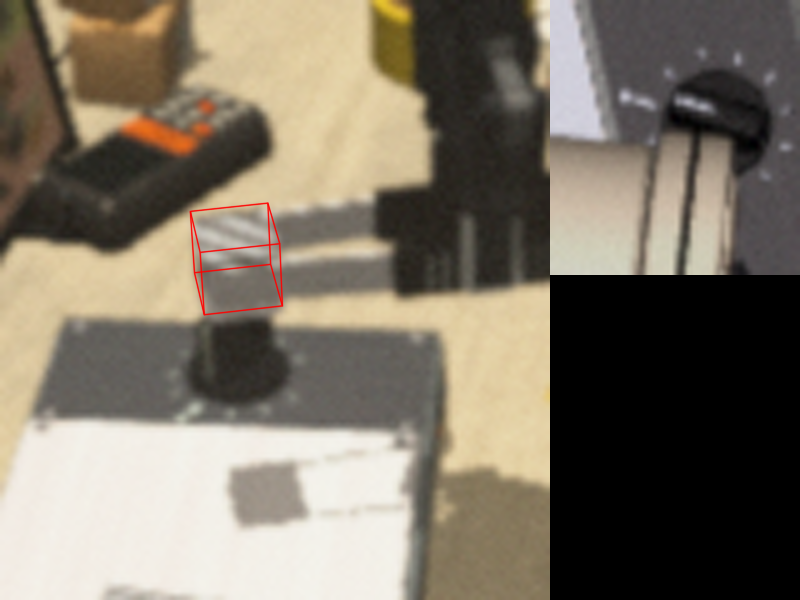

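The heat sink sits level in the jaws at side (237,260), matching the model box 100 mm above the plate. The dial is still on standby at (690,103), so I'm handing in.

```bash
python3 -c "
from workcell import job_done; print(job_done())"
```

```text
the job is handed in; nothing more can be done
None
```

The job is handed in: the dial is back on its standby mark and released, and the tongs hold the square aluminium heat sink level about 10 cm above the heating plate.

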